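# Sweep the clothes pegs into the catch tray

## Robot

A 7-joint arm with a two-finger parallel gripper is mounted at the origin on a cart in front of the work surface, level with it; the furniture and walls round the work are solid. World frame = base frame: x ahead of the robot, y to its left, z up, the work surface at z = 0. Lengths are in m, angles in rad, forces in N, time in s.
With the tool pointing down it reaches from about 0.35 to 0.9 m from the base axis. Payload 8.1 kg.
Tool frame: the origin (TCP) lies between the finger pads; the fingertips stand 19 mm ahead of it and the grasp point (between the pads) is the TCP (env.nose_length is the distance from the TCP to the fingertips, in m); z points along the fingers, y is the line along which they close (so a half turn about z gives the same grasp; the last joint's range is limited). The gripper opens to 92 mm and grips with 3 to 60 N. Pads are 19 mm wide; open, the fingers measure 130 mm over their backs; the gripper's body (75 mm by 190 mm) begins 47 mm behind the grasp point.
Start: joints at [-1.211, 0.434, 0.025, 1.573, -0.012, 1.134, -0.075], TCP at [0.279, 0.559, 0.224] pointing down, gripper open.
Joint ranges: [-2.62, 2.62], [-0.44, 2.09], [-1.27, 1.32], [0.08, 2.57], [-1.32, 4.46], [0.12, 2], [-2.74, 2.74]. Speed limits (rad/s): [2.22, 2.22, 3.01, 3.01, 3.14, 3.14, 3.14].

## Interface

Orientations are given as a rotation vector (axis times angle).
In Python, from bench import env, vision, ticket gives the robot as it stands.
- The arm moves only by the tool apply_moves, never from a script. Its argument "series" is a list of rows, each an object of numbers: "dx", "dy", "dz": the shift along the tool's x, y, z as a fraction of full scale; "wx", "wy", "wz": the turn, a rotation vector about the tool's x, y, z as a fraction of full scale. A call has 1 to 10 rows; each row shifts and turns the commanded pose from where the row before left it, along the tool's axes as they then stand; what a row does not reach is not made up. Full scale, the value 1, is 50 mm for a shift and 90 degrees for a turn. A row lasts 1/8 s, in which the tool goes at most 62.5 mm and 10.7 degrees, less where a joint would pass 70% of its speed; a pose out of reach is approached as far as the arm can. A call with a number of a shift or a turn outside -1 to 1 is refused whole. A call with a gripper value outside its range is refused whole. "hand" is the gripper command: -1 is fully open, 1 is shut, values between are in proportion, set as the call begins (left out, the last holds). The fingers move at their own pace and stop on an object; "grip_force" is the grip in N (left out, the last holds). Time passes only in rows, so rows that do not move let the fingers close. It gives the time, the measured TCP pose, the force, the opening and the grip force at its end, in the units of the state.
- env.get_state(): the state, without advancing time (a new reading comes with each control period).
- vision.grab_frame(name): name is "side" or "top" or "wrist"; returns a dict with "color" (480x640x3 uint8, red, green, blue), "fx", "fy", "cx", "cy" (pixels), "xyz" and "orientation" of the camera in the world; the wrist camera has in their place "tool_from_camera" (4x4, takes a point from camera to tool coordinates, whose origin is the TCP and whose axes are the flange's). Camera axes: x right, y down, z forward; pixel columns grow to the right and rows downward; lengths in m; the calibration is good to about 2 mm. A picture is of the moment at which its call begins: read the wrist's pose just before it. There is no depth.
- ticket.sign_off(): hands the job in; it is judged then, once.
The state is a dict: "time": time; "qpos": joint angles; "qd": joint speeds; "joint_torque": joint torques, N m; "position": TCP position; "tcp_rot": TCP orientation; "ft_force": force on the tool from outside, world axes, zero at the start; "torque": the same for the moment, N m; "gripper_width": finger opening in m; "grasp_force": force on a finger pad.
Only numpy, scipy, OpenCV 4.12 (cv2) and the standard library are available. Lean on these libraries where they do the work, as an engineer would, in place of code of your own. Each camera call takes 0.05 s, during which the arm holds its last target. There are 200 camera calls.

## Task

With your fingertips, sweep the three loose wooden clothes pegs that lie near the front of the bench in through the open mouth of the metal catch tray, until all three lie wholly inside it. Only push them along the surface: do not pick any of them up. Leave the mussel shell, the jar lid and the small jar where they are.

Things in the scene. Friction and masses are not known exactly. Their poses are not given: they have to be found in the camera images.
- catch_tray: shallow sheet-steel catch tray screwed to the bench (cannot move), 160 mm wide (its x), 140 mm deep (its y); origin at the centre of its underside, z up. Its open mouth faces its +y; walls 3 mm thick, 37 mm high, stand on the other three sides (x = -80, x = +80, y = -70 mm). The floor is 2 mm thick. Two screw-down tabs 4 mm high stick out 17 mm beyond the side walls
- tray_mouth (a point): middle of the front edge of the tray's mouth, at bench height, 70 mm from the tray's origin along its +y. From here the floor rises over 20 mm as a thin sloping lip, from the bench to 2 mm, so that things slide in over it; the mouth is 154 mm wide between the side walls
- peg_1: loose wooden clothes peg no. 1 of three alike, tan, 15 x 72 x 12 mm (its x, y, z), 20 g or so, lying flat on the bench; origin at the centre of its underside, y along its length
- peg_1_end_a (a point): middle of the +y end face of peg no. 1, 36 mm from its middle, half-way up (6 mm above its underside)
- peg_1_end_b (a point): middle of the -y end face of peg no. 1, 36 mm from its middle, half-way up (6 mm above its underside)
- peg_1_mid (a point): centre of peg no. 1, half-way up
- peg_2: loose wooden clothes peg no. 2 of three alike, tan, 15 x 72 x 12 mm (its x, y, z), 20 g or so, lying flat on the bench; origin at the centre of its underside, y along its length
- peg_2_end_a (a point): middle of the +y end face of peg no. 2, 36 mm from its middle, half-way up (6 mm above its underside)
- peg_2_end_b (a point): middle of the -y end face of peg no. 2, 36 mm from its middle, half-way up (6 mm above its underside)
- peg_2_mid (a point): centre of peg no. 2, half-way up
- peg_3: loose wooden clothes peg no. 3 of three alike, tan, 15 x 72 x 12 mm (its x, y, z), 20 g or so, lying flat on the bench; origin at the centre of its underside, y along its length
- peg_3_end_a (a point): middle of the +y end face of peg no. 3, 36 mm from its middle, half-way up (6 mm above its underside)
- peg_3_end_b (a point): middle of the -y end face of peg no. 3, 36 mm from its middle, half-way up (6 mm above its underside)
- peg_3_mid (a point): centre of peg no. 3, half-way up
- shell: bystander: loose dark mussel shell lying hollow side down, 28 x 60 x 8 mm, towards the far side of the bench; origin at the centre of its underside
- jar_lid: bystander: loose round screw lid lying on the bench, 62 mm across, 13 mm high, towards the far side of the bench; origin at the centre of its underside
- jar: bystander: loose small glass jar, 58 mm across, 68 mm high, to the left of the pegs; origin at the centre of its underside
There are look-alikes about, which are no part of the job. What is shaped like the peg_3 but green is not meant.

How it is judged:
By the outcome, as a careful person would: the job done as asked, in the order asked, and still so for the second after the job is handed in, with the robot touching nothing.
It also fails if it takes over 72 s, if anything falls off the work surface, if the arm or the gripper's body presses on something with over 40 N, if the wrist force passes 120 N, or if a joint passes its speed limit or range.

## Working session

There is one attempt and no reset: what is moved stays moved. The work goes in short steps, Python scripts to look and compute and a tool call to move; the robot and the scene stay as the last step left them, time stands still between calls to the robot, and variables do not carry over. Pictures are saved under pics/ and viewed, at most 10 in all, crops included, and the job is handed in when it is done.

Besides the shell and the picture viewer there is one more tool, called after "Request:" as name(argument=value, ...) on one line, values as JSON. apply_moves: Moves the arm, as the interface text tells. Shift numbers are shares of 50 mm and turn numbers shares of 90 degrees, none past 1 either way. Its arguments: {"type":"object","properties":{"series":{"type":"array","items":{"type":"object","properties":{"dx":{"type":"number","minimum":-1,"maximum":1},"dy":{"type":"number","minimum":-1,"maximum":1},"dz":{"type":"number","minimum":-1,"maximum":1},"wx":{"type":"number","minimum":-1,"maximum":1},"wy":{"type":"number","minimum":-1,"maximum":1},"wz":{"type":"number","minimum":-1,"maximum":1}}}},"hand":{"type":"number"},"grip_force":{"type":"number"}},"required":["series"]}

```bash
mkdir -p pics; cat > h.py <<'E'
from bench import env, vision, ticket
import numpy as np, cv2
from scipy.spatial.transform import Rotation as R
def cam(n):
    s=env.get_state(); f=vision.grab_frame(n)
    K=np.array([[f['fx'],0,f['cx']],[0,f['fy'],f['cy']],[0,0,1]])
    if n=='wrist':
        T=np.array(f['tool_from_camera']); r=R.from_rotvec(s['tcp_rot']).as_matrix()
        Rm=r@T[:3,:3]; t=r@T[:3,3]+np.array(s['position'])
    else:
        o=np.array(f['orientation'])
        Rm=o if o.shape==(3,3) else R.from_rotvec(o).as_matrix(); t=np.array(f['xyz'])
    return f['color'],K,Rm,t
def px2w(p,K,Rm,t,z):
    d=(Rm@np.linalg.inv(K)@np.c_[np.atleast_2d(p),np.ones(len(np.atleast_2d(p)))].T).T
    return t+d*((z-t[2])/d[:,2])[:,None]
def w2px(w,K,Rm,t):
    c=(np.atleast_2d(w)-t)@Rm; c=c@K.T; return c[:,:2]/c[:,2:]
def save(n,im): cv2.imwrite('pics/'+n,im[:,:,::-1])
E
python3 - <<'E'
from h import *
for n in ('top','side'):
    im,K,Rm,t=cam(n); save(n+'0.png',im); print(n,K[0,0],t,Rm.round(3).tolist())
s=env.get_state(); print(s['time'],s['position'],s['tcp_rot'],R.from_rotvec(s['tcp_rot']).as_matrix().round(3),s['gripper_width'])
E
```

```text
top 448.9457231797344 [0.39158681 0.09539716 0.98810147] [[-0.02, -0.973, 0.228], [-1.0, 0.021, 0.001], [-0.006, -0.228, -0.974]]
side 455.2704055677851 [0.38390439 0.76031815 0.6274024 ] [[-0.948, -0.195, 0.25], [-0.317, 0.603, -0.732], [-0.008, -0.774, -0.634]]
0.1 [0.27892179 0.55881082 0.22362131] [-7.20647907e-01 -3.05763562e+00  2.21249095e-03] [[-0.895  0.447 -0.   ]
 [ 0.447  0.895 -0.001]
 [-0.    -0.001 -1.   ]] 0.091923066149328
```

View pics/top0.png

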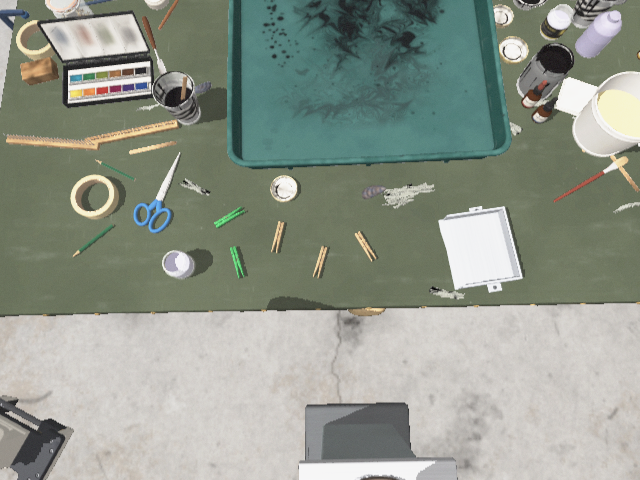

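View pics/side0.png

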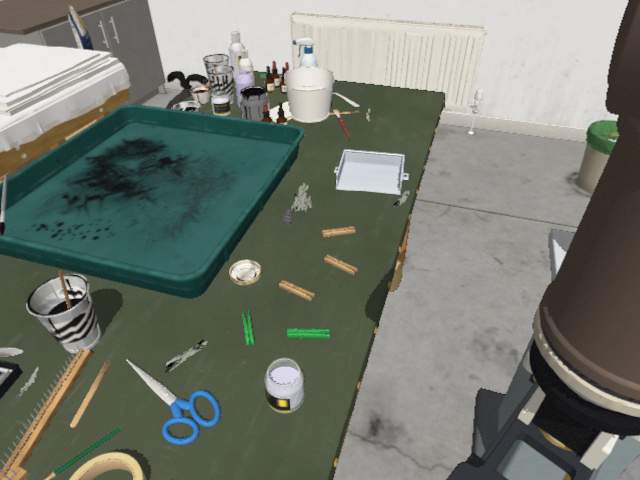

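The top view shows the tan pegs at about (278,237), (320,262) and (365,246). The tray is at (482,248) with its mouth facing left (+y). Shell is at (373,192), lid at (284,188), jar at (178,263), and the green look-alikes are at (230,217) and (237,262). Next I'll measure them.

```bash
python3 - <<'E'
from h import *
im,K,Rm,t=cam('top')
hsv=cv2.cvtColor(im,cv2.COLOR_RGB2HSV)
def blob(c,m,z):
    n,l,st,_=cv2.connectedComponentsWithStats(m.astype(np.uint8))
    x,y=c; sub=l[y-15:y+15,x-15:x+15]; ids=sub[sub>0]; i=np.bincount(ids).argmax()
    p=np.argwhere(l==i)[:,::-1].astype(float)
    w=px2w(p,K,Rm,t,z)[:,:2]; r=cv2.minAreaRect((w*1000).astype(np.float32)); 
    u=np.linalg.svd(w-w.mean(0),full_matrices=False)[2][0]
    print(c,len(p),'ctr',w.mean(0).round(4),'rect',np.round(r,1).tolist() if 0 else [np.round(a,1).tolist() for a in r],'ang',np.degrees(np.arctan2(u[1],u[0])).round(1), cv2.boxPoints(r).round(0).tolist())
h,s,v=[hsv[...,i].astype(int) for i in range(3)]
tan=(h>8)&(h<25)&(s>90)&(v>110)
gr=(h>45)&(h<75)&(s>140)&(v>90)
for c in ((278,237),(320,262),(365,246)): blob(c,tan,.010)
for c in ((230,217),(237,262)): blob(c,gr,.010)
for nme,p,z in (('lid',(284,188),.013),('shell',(373,192),.006),('jarTop',(178,259),.06),('trayTopcorners',[(440,219),(508,206),(522,279),(455,289)],.037),('mouthbase',[(440,222),(455,290)],0),('table edge',[(0,317),(300,312),(600,303)],0),('teal',[(232,165),(508,153)],.0)):
    print(nme,px2w(p,K,Rm,t,z)[:,:2].round(3).tolist())
c=cv2.resize(im[165:325,160:560],None,fx=2,fy=2,interpolation=cv2.INTER_CUBIC); save('crop.png',c)
E
```

```text
(278, 237) 23 ctr [0.6286 0.1988] rect [[629.5, 198.9], [4.2, 42.2], 80.1] ang 167.7 [[608.0, 200.0], [650.0, 193.0], [651.0, 197.0], [609.0, 205.0]]
(320, 262) 8 ctr [0.5526 0.109 ] rect [[552.6, 109.0], [2.1, 13.4], 70.7] ang 166.7 [[546.0, 110.0], [559.0, 106.0], [559.0, 108.0], [547.0, 112.0]]
(365, 246) 12 ctr [0.591  0.0035] rect [[590.4, 3.0], [15.5, 5.4], 34.3] ang -144.4 [[582.0, 1.0], [585.0, -4.0], [598.0, 5.0], [595.0, 10.0]]Traceback (most recent call last):
  File "<stdin>", line 15, in <module>
  File "<stdin>", line 6, in blob
ValueError: attempt to get argmax of an empty sequence
```

```bash
cat >> h.py <<'E'
def pegs(im,K,Rm,t,z=.009,amin=60):
    h,s,v=[a.astype(int) for a in cv2.split(cv2.cvtColor(im,cv2.COLOR_RGB2HSV))]
    out=[]
    for nm,m in (('tan',(h>5)&(h<28)&(s>60)&(v>120)),('green',(h>45)&(h<80)&(s>130)&(v>80))):
        m=cv2.morphologyEx(m.astype(np.uint8),cv2.MORPH_CLOSE,np.ones((5,5)))
        n,l,st,_=cv2.connectedComponentsWithStats(m)
        for i in range(1,n):
            p=np.argwhere(l==i)[:,::-1].astype(float)
            if len(p)<amin: continue
            w=px2w(p,K,Rm,t,z)[:,:2]; c=w.mean(0)
            if not(.4<c[0]<.8 and -.45<c[1]<.35): continue
            u=np.linalg.svd(w-c,full_matrices=False)[2][0]; u=u*np.sign(u[0])
            e=(w-c)@u
            out.append((nm,p.mean(0).round(0).tolist(),len(p),c.round(3).tolist(),np.degrees(np.arctan2(u[1],u[0])).round(0),'ends',(c+u*e.max()).round(3).tolist(),(c+u*e.min()).round(3).tolist()))
    return out
E
python3 - <<'E'
from h import *
im,K,Rm,t=cam('top')
for o in pegs(im,K,Rm,t): print(*o)
for nme,p,z in (('lid',(284,188),.013),('shell',[(363,192),(384,191)],.006),('jarTop',(178,259),.06),('trayTopcorners',[(440,219),(508,206),(522,279),(455,289)],.037),('mouthbase',[(440,222),(455,290)],0),('table edge',[(0,317),(300,312),(600,303)],0),('teal',[(232,165),(508,153)],.0)):
    print(nme,px2w(p,K,Rm,t,z)[:,:2].round(3).tolist())
c=cv2.resize(im[165:325,160:560],None,fx=2,fy=2,interpolation=cv2.INTER_CUBIC); save('crop.png',c)
E
```

```text
tan [277.0, 237.0] 207 [0.618, 0.203] -13.0 ends [0.655, 0.194] [0.583, 0.211]
tan [365.0, 246.0] 217 [0.594, 0.007] 29.0 ends [0.626, 0.025] [0.562, -0.011]
tan [319.0, 262.0] 202 [0.559, 0.109] -17.0 ends [0.595, 0.098] [0.525, 0.12]
tan [367.0, 311.0] 226 [0.45, 0.009] -88.0 ends [0.451, -0.029] [0.449, 0.047]
lid [[0.732, 0.187]]
shell [[0.721, 0.006], [0.722, -0.042]]
jarTop [[0.563, 0.405]]
trayTopcorners [[0.644, -0.157], [0.671, -0.309], [0.509, -0.32], [0.491, -0.177]]
mouthbase [[0.647, -0.166], [0.493, -0.187]]
table edge [[0.455, 0.807], [0.452, 0.153], [0.458, -0.499]]
teal [[0.796, 0.31], [0.812, -0.339]]
```

View pics/crop.png

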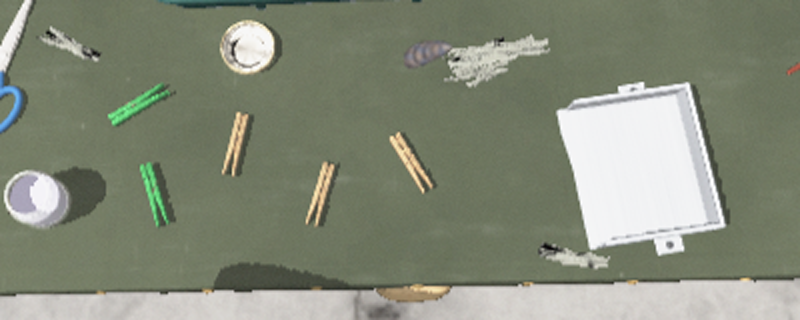

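The crop shows the three tan pegs clear of everything else. The tray's mouth base corners are at full-image (439,219) and (455,289), which puts the mouth middle at about (0.573,-0.176) and the tray centre at about (0.583,-0.245), yawed +8°. I'll use the half-open fingers as a 68 mm wide bar and push the pegs in one at a time, nearest first.

```bash
cat >> h.py <<'E'
def go(x,y,z,th,n=1):
    """remaining tool-frame move to tip-down pose, tool y at heading th (deg): prints units per row (n rows)"""
    s=env.get_state(); r=R.from_rotvec(s['tcp_rot']); c=np.radians(th)
    T=np.array([[-np.sin(c),np.cos(c),0],[np.cos(c),np.sin(c),0],[0,0,-1]]).T
    d=r.as_matrix().T@(np.array([x,y,z])-s['position'])/.05/n
    w=np.degrees((r.inv()*R.from_matrix(T)).as_rotvec())/90/n
    print('t',s['time'],'pos',np.round(s['position'],4),'shift',d.round(3),'turn',w.round(3),'F',np.round(s['ft_force'],1))
E
```

Request:
apply_moves(series=[{"dx":-0.84,"dy":-0.56},{"dx":-0.84,"dy":-0.56},{"dx":-0.84,"dy":-0.56},{"dx":-0.84,"dy":-0.56},{"dx":-0.84,"dy":-0.56,"dz":0.2},{"dx":-0.84,"dy":-0.56,"dz":0.2},{"dx":-0.84,"dy":-0.56,"dz":0.2},{"dx":-0.84,"dy":-0.56,"dz":0.2},{"dx":-0.84,"dy":-0.56,"dz":0.2},{}], hand=0.35)

```text
$.series[0]: bad value
```

```bash
python3 -c "
from h import *
go(.579,.033,.08,29,4)"
```

```text
t 0.2 pos [0.2789 0.559  0.2239] shift [-2.517 -1.683  0.721] turn [-0.     0.     0.096] F [-0.5 -0.8 -0.1]
```

Request:
apply_moves(series=[{"dx":-0.84,"dy":-0.56,"dz":0,"wx":0,"wy":0,"wz":0},{"dx":-0.84,"dy":-0.56,"dz":0,"wx":0,"wy":0,"wz":0},{"dx":-0.84,"dy":-0.56,"dz":0,"wx":0,"wy":0,"wz":0},{"dx":-0.84,"dy":-0.56,"dz":0,"wx":0,"wy":0,"wz":0},{"dx":-0.84,"dy":-0.56,"dz":0.2,"wx":0,"wy":0,"wz":0},{"dx":-0.84,"dy":-0.56,"dz":0.2,"wx":0,"wy":0,"wz":0},{"dx":-0.84,"dy":-0.56,"dz":0.2,"wx":0,"wy":0,"wz":0},{"dx":-0.84,"dy":-0.56,"dz":0.2,"wx":0,"wy":0,"wz":0},{"dx":-0.84,"dy":-0.56,"dz":0.2,"wx":0,"wy":0,"wz":0},{"dx":0,"dy":0,"dz":0,"wx":0,"wy":0,"wz":0}], hand=0.35)

```text
time: 1.45
position: [0.5062, 0.1602, 0.1736]
tcp_rot: [0.732, 3.055, -0.004]
ft_force: [-0.4, 1.3, -0.0]
gripper_width: 0.0297
grasp_force: 0.0
```

```bash
python3 -c "
from h import *
go(.579,.033,.08,29,4)"
```

```text
t 1.45 pos [0.5062 0.1602 0.1736] shift [-0.612 -0.401  0.47 ] turn [-0.     0.     0.095] F [-0.4  1.3 -0. ]
```

Request:
apply_moves(series=[{"dx":-0.61,"dy":-0.4,"dz":0.47,"wx":0,"wy":0,"wz":0},{"dx":-0.61,"dy":-0.4,"dz":0.47,"wx":0,"wy":0,"wz":0},{"dx":-0.61,"dy":-0.4,"dz":0.47,"wx":0,"wy":0,"wz":0},{"dx":-0.61,"dy":-0.4,"dz":0.47,"wx":0,"wy":0,"wz":0},{"dx":0,"dy":0,"dz":0,"wx":0,"wy":0,"wz":0.095},{"dx":0,"dy":0,"dz":0,"wx":0,"wy":0,"wz":0.095},{"dx":0,"dy":0,"dz":0,"wx":0,"wy":0,"wz":0.095},{"dx":0,"dy":0,"dz":0,"wx":0,"wy":0,"wz":0.095},{"dx":0,"dy":0,"dz":0,"wx":0,"wy":0,"wz":0}])

```text
time: 2.58
position: [0.578, 0.0401, 0.0802]
tcp_rot: [-1.585, -2.712, -0.0]
ft_force: [0.3, -0.1, -0.2]
gripper_width: 0.0305
grasp_force: 0.0
```

```bash
python3 - <<'E'
from h import *
go(.579,.033,.025,29)
im,K,Rm,t=cam('wrist'); save('w1.png',im)
for o in pegs(im,K,Rm,t,.010,200): print(*o)
E
```

```text
t 2.575 pos [0.578  0.0401 0.0802] shift [-0.134 -0.053  1.105] turn [-0.    -0.     0.005] F [ 0.3 -0.1 -0.2]
tan [544.0, 41.0] 2717 [0.627, 0.202] -11.0 ends [0.655, 0.197] [0.592, 0.209]
tan [352.0, 138.0] 2627 [0.564, 0.108] -17.0 ends [0.595, 0.099] [0.526, 0.12]
tan [631.0, 154.0] 532 [0.708, 0.18] -50.0 ends [0.728, 0.156] [0.697, 0.194]
tan [317.0, 302.0] 1709 [0.596, 0.01] 30.0 ends [0.615, 0.021] [0.577, -0.001]
tan [239.0, 344.0] 609 [0.566, -0.042] -66.0 ends [0.577, -0.066] [0.556, -0.019]
tan [397.0, 344.0] 384 [0.657, 0.01] -55.0 ends [0.672, -0.012] [0.643, 0.03]
tan [368.0, 400.0] 4262 [0.663, -0.037] 30.0 ends [0.772, 0.026] [0.526, -0.117]
```

View pics/w1.png

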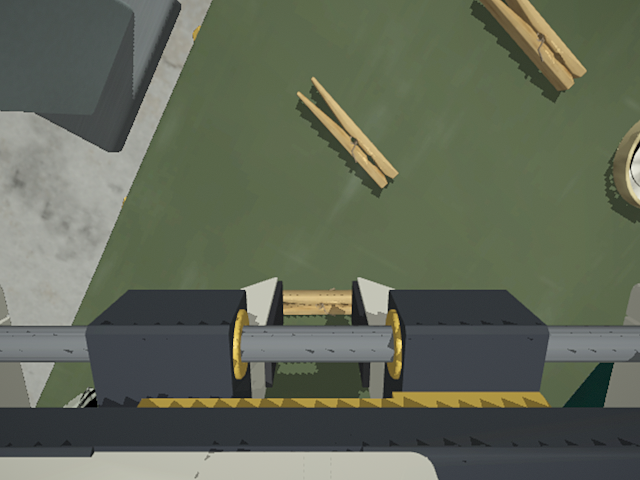

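The wrist view confirms peg C centred between the fingers at (317,302). I'll descend behind it and push, turning the bar as it goes.

Request:
apply_moves(series=[{"dx":0,"dy":0,"dz":0.55,"wx":0,"wy":0,"wz":0},{"dx":0,"dy":0,"dz":0.55,"wx":0,"wy":0,"wz":0},{"dx":0,"dy":0,"dz":0,"wx":0,"wy":0,"wz":0},{"dx":-0.5,"dy":0,"dz":0,"wx":0,"wy":0,"wz":0.089},{"dx":-0.5,"dy":0,"dz":0,"wx":0,"wy":0,"wz":0.089},{"dx":-0.5,"dy":0,"dz":0,"wx":0,"wy":0,"wz":0.089},{"dx":-0.5,"dy":0,"dz":0,"wx":0,"wy":0,"wz":0.089},{"dx":-0.5,"dy":0,"dz":0,"wx":0,"wy":0,"wz":0.055},{"dx":0,"dy":0,"dz":0,"wx":0,"wy":0,"wz":0}])

```text
time: 3.75
position: [0.6062, -0.0833, 0.0262]
tcp_rot: [2.367, 2.063, -0.001]
ft_force: [0.4, 0.8, 0.0]
gripper_width: 0.0297
grasp_force: 0.0
```

```bash
python3 - <<'E'
from h import *
go(.588,-.277,.025,8)
im,K,Rm,t=cam('top')
c=cv2.resize(im[165:325,160:560],None,fx=2,fy=2,interpolation=cv2.INTER_CUBIC); save('c1.png',c)
for o in pegs(im,K,Rm,t): print(*o)
E
```

```text
t 3.75 pos [ 0.6062 -0.0833  0.0262] shift [-3.887  0.17   0.029] turn [ 0.     0.001 -0.176] F [0.4 0.8 0. ]
tan [277.0, 237.0] 211 [0.618, 0.203] -13.0 ends [0.655, 0.194] [0.583, 0.211]
tan [365.0, 246.0] 222 [0.593, 0.007] 30.0 ends [0.626, 0.025] [0.562, -0.011]
tan [320.0, 262.0] 209 [0.56, 0.109] -17.0 ends [0.595, 0.098] [0.525, 0.119]
tan [358.0, 311.0] 109 [0.451, 0.028] 87.0 ends [0.452, 0.049] [0.45, 0.011]
```

View pics/c1.png

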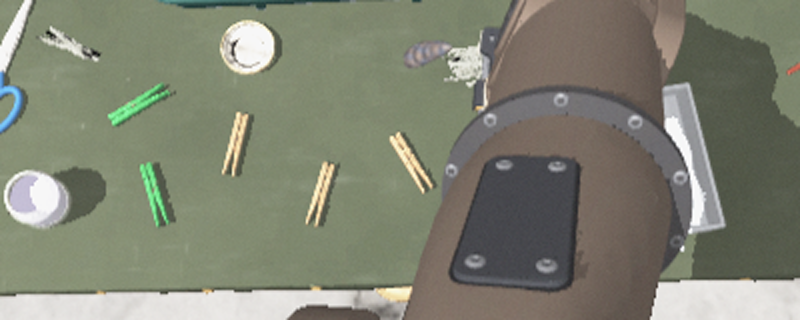

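The pegs haven't moved, so the tips passed over peg C. I'll check the fingertip length and the side view.

```bash
python3 - <<'E'
from h import *
s=env.get_state();print(env.nose_length,s['position'],s['gripper_width'])
im,K,Rm,t=cam('side'); 
p=np.array(s['position']);print(w2px([p,p-[0,0,.019],[p[0],p[1],0]],K,Rm,t))
u=w2px([p],K,Rm,t)[0].astype(int)
c=cv2.resize(im[u[1]-60:u[1]+90,u[0]-100:u[0]+100],None,fx=4,fy=4,interpolation=cv2.INTER_CUBIC); save('s1.png',c)
print(u)
E
```

```text
0.019 [ 0.60622195 -0.08131213  0.02588693] 0.029744803875650264
[[344.1610157  200.34964661]
 [343.92730246 207.05096137]
 [343.84388778 209.44273025]]
[344 200]
```

View pics/s1.png

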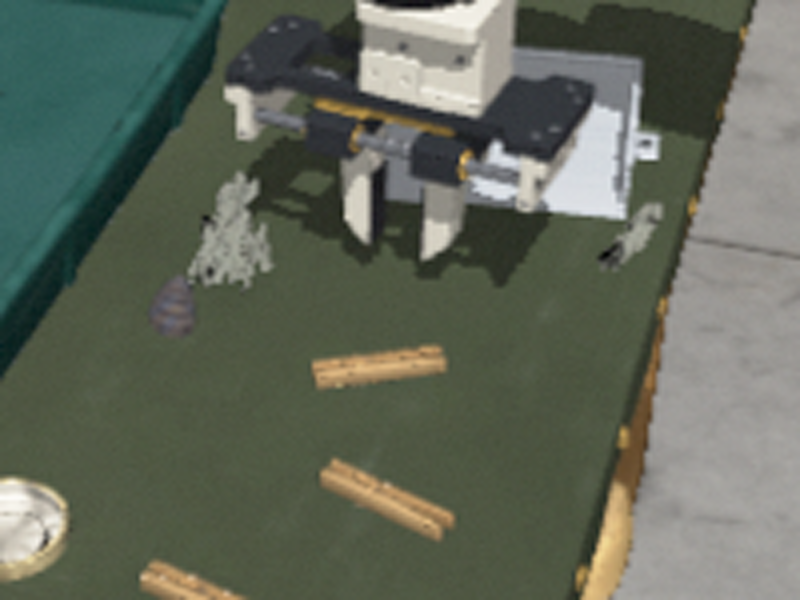

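The side crop shows the tips at about (372,243) and (425,258). That is roughly 10 mm higher than the 7 mm predicted, and they taper inward. I'll find the bench by touch here, where it is clear, with a wider 50 mm opening.

Request:
apply_moves(series=[{"dx":0,"dy":0,"dz":0,"wx":0,"wy":0,"wz":0},{"dx":0,"dy":0,"dz":0.05,"wx":0,"wy":0,"wz":0},{"dx":0,"dy":0,"dz":0.05,"wx":0,"wy":0,"wz":0},{"dx":0,"dy":0,"dz":0.02,"wx":0,"wy":0,"wz":0},{"dx":0,"dy":0,"dz":0,"wx":0,"wy":0,"wz":0}], hand=-0.09)

```text
time: 4.47
position: [0.6062, -0.0803, 0.0192]
tcp_rot: [-2.366, -2.067, 0.0]
ft_force: [-0.5, 0.3, 0.4]
gripper_width: 0.0499
grasp_force: 0.0
```

Request:
apply_moves(series=[{"dx":0,"dy":0,"dz":0.04,"wx":0,"wy":0,"wz":0},{"dx":0,"dy":0,"dz":0,"wx":0,"wy":0,"wz":0}])

```text
time: 4.72
position: [0.6062, -0.0803, 0.0172]
tcp_rot: [-2.366, -2.067, 0.0]
ft_force: [0.5, -0.2, -0.6]
gripper_width: 0.0498
grasp_force: 0.0
```

Request:
apply_moves(series=[{"dx":0,"dy":0,"dz":0.04,"wx":0,"wy":0,"wz":0},{"dx":0,"dy":0,"dz":0,"wx":0,"wy":0,"wz":0}])

```text
time: 4.97
position: [0.6062, -0.0804, 0.0152]
tcp_rot: [-2.366, -2.067, 0.0]
ft_force: [-0.2, -0.1, 0.0]
gripper_width: 0.0502
grasp_force: 0.0
```

Request:
apply_moves(series=[{"dx":0,"dy":0,"dz":0.04,"wx":0,"wy":0,"wz":0},{"dx":0,"dy":0,"dz":0,"wx":0,"wy":0,"wz":0}])

```text
time: 5.22
position: [0.6062, -0.0804, 0.0132]
tcp_rot: [-2.366, -2.067, 0.0]
ft_force: [-0.5, 0.0, 0.2]
gripper_width: 0.0501
grasp_force: 0.0
```

Request:
apply_moves(series=[{"dx":0,"dy":0,"dz":0.04,"wx":0,"wy":0,"wz":0},{"dx":0,"dy":0,"dz":0,"wx":0,"wy":0,"wz":0}])

```text
time: 5.48
position: [0.6062, -0.0804, 0.0112]
tcp_rot: [-2.366, -2.067, 0.0]
ft_force: [-0.4, -0.5, -0.8]
gripper_width: 0.0499
grasp_force: 0.0
```

Request:
apply_moves(series=[{"dx":0,"dy":0,"dz":0.04,"wx":0,"wy":0,"wz":0},{"dx":0,"dy":0,"dz":0,"wx":0,"wy":0,"wz":0}])

```text
time: 5.72
position: [0.6062, -0.0803, 0.0092]
tcp_rot: [-2.366, -2.067, 0.0]
ft_force: [0.1, -0.1, 0.6]
gripper_width: 0.05
grasp_force: 0.0
```

```bash
python3 - <<'E'
from h import *
s=env.get_state();print(s['position'],s['gripper_width'],s['ft_force'])
im,K,Rm,t=cam('side'); 
p=np.array(s['position']);print(((w2px([p,p-[0,0,.019],[p[0],p[1],0]],K,Rm,t)-[284,150])*5).round())
c=cv2.resize(im[150:250,284:404],None,fx=5,fy=5,interpolation=cv2.INTER_CUBIC); save('s2.png',c)
E
```

```text
[ 0.60620002 -0.0803433   0.00916581] 0.05003158417572597 [ 0.0735725  -0.09791951  0.57382667]
[[299. 282.]
 [298. 315.]
 [299. 298.]]
```

View pics/s2.png

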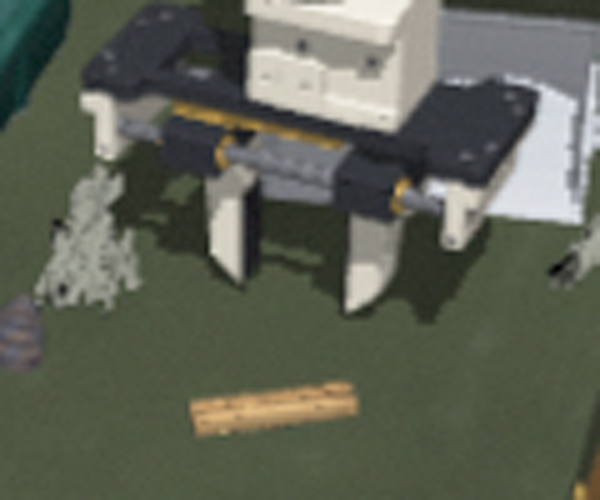

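The tip midpoint at (295,299) now sits on the bench-level pixel (299,298). The tips therefore reach only about 9 mm ahead of the reported TCP, so I'll work at TCP z = 0.013. The body's end brackets are about 54 mm above the tips, which clears the tray walls.

```bash
python3 - <<'E'
from h import *
go(.578,.037,.06,29,4)
E
```

```text
t 5.775 pos [ 0.6063 -0.0804  0.0092] shift [ 0.563 -0.219 -0.254] turn [-0.    -0.    -0.102] F [ 0.2 -0.1  0.1]
```

Request:
apply_moves(series=[{"dx":0,"dy":0,"dz":-1,"wx":0,"wy":0,"wz":0},{"dx":0.56,"dy":-0.22,"dz":0,"wx":0,"wy":0,"wz":0},{"dx":0.56,"dy":-0.22,"dz":0,"wx":0,"wy":0,"wz":0},{"dx":0.56,"dy":-0.22,"dz":0,"wx":0,"wy":0,"wz":0},{"dx":0.57,"dy":-0.22,"dz":0,"wx":0,"wy":0,"wz":0},{"dx":0,"dy":0,"dz":0,"wx":0,"wy":0,"wz":-0.102},{"dx":0,"dy":0,"dz":0,"wx":0,"wy":0,"wz":-0.102},{"dx":0,"dy":0,"dz":0,"wx":0,"wy":0,"wz":-0.102},{"dx":0,"dy":0,"dz":0,"wx":0,"wy":0,"wz":-0.102},{"dx":0,"dy":0,"dz":0,"wx":0,"wy":0,"wz":0}])

```text
time: 7.02
position: [0.5778, 0.0368, 0.0595]
tcp_rot: [-1.596, -2.706, -0.001]
ft_force: [0.5, 0.5, 0.6]
gripper_width: 0.05
grasp_force: 0.0
```

```bash
python3 - <<'E'
from h import *
go(.578,.037,.013,29)
E
```

```text
t 7.025 pos [0.5778 0.0368 0.0595] shift [0.001 0.004 0.929] turn [ 0.    -0.    -0.001] F [0.5 0.5 0.6]
```

Request:
apply_moves(series=[{"dx":0,"dy":0,"dz":0.46,"wx":0,"wy":0,"wz":0},{"dx":0,"dy":0,"dz":0.47,"wx":0,"wy":0,"wz":0},{"dx":0,"dy":0,"dz":0,"wx":0,"wy":0,"wz":0},{"dx":-0.4,"dy":0,"dz":0,"wx":0,"wy":0,"wz":0},{"dx":-0.4,"dy":0,"dz":0,"wx":0,"wy":0,"wz":0.06},{"dx":-0.4,"dy":0,"dz":0,"wx":0,"wy":0,"wz":0.08},{"dx":-0.4,"dy":0,"dz":0,"wx":0,"wy":0,"wz":0.08},{"dx":-0.4,"dy":0,"dz":0,"wx":0,"wy":0,"wz":0.08},{"dx":-0.4,"dy":0,"dz":0,"wx":0,"wy":0,"wz":0.06},{"dx":0,"dy":0,"dz":0,"wx":0,"wy":0,"wz":0}])

```text
time: 8.28
position: [0.6157, -0.0787, 0.0142]
tcp_rot: [2.288, 2.148, 0.0]
ft_force: [-0.1, 0.8, 0.4]
gripper_width: 0.0503
grasp_force: 0.0
```

```bash
python3 - <<'E'
from h import *
go(.588,-.277,.013,8,10)
for n in ('side','top'):
  im,K,Rm,t=cam(n)
  for o in pegs(im,K,Rm,t): print(n,*o)
E
```

```text
t 8.275 pos [ 0.6157 -0.0787  0.0142] shift [-0.399 -0.03   0.003] turn [ 0.     0.    -0.013] F [-0.1  0.8  0.4]
side tan [329.0, 173.0] 74 [0.684, -0.211] -2.0 ends [0.728, -0.212] [0.632, -0.209]
side tan [338.0, 231.0] 233 [0.593, 0.012] 31.0 ends [0.623, 0.031] [0.56, -0.007]
side tan [340.0, 264.0] 260 [0.559, 0.113] -18.0 ends [0.594, 0.101] [0.524, 0.124]
side tan [246.0, 277.0] 185 [0.723, 0.203] 7.0 ends [0.762, 0.208] [0.698, 0.2]
side tan [396.0, 277.0] 245 [0.446, 0.114] -90.0 ends [0.446, 0.065] [0.446, 0.155]
side tan [296.0, 290.0] 300 [0.617, 0.206] -14.0 ends [0.654, 0.197] [0.582, 0.215]
side green [248.0, 328.0] 263 [0.665, 0.318] -58.0 ends [0.685, 0.284] [0.646, 0.348]
side green [308.0, 333.0] 382 [0.562, 0.296] 17.0 ends [0.597, 0.306] [0.53, 0.286]
top tan [277.0, 237.0] 212 [0.618, 0.202] -13.0 ends [0.655, 0.194] [0.583, 0.211]
top tan [365.0, 246.0] 217 [0.594, 0.007] 29.0 ends [0.626, 0.025] [0.562, -0.01]
top tan [320.0, 262.0] 206 [0.56, 0.109] -17.0 ends [0.595, 0.098] [0.525, 0.119]
```

Still not touched, so the tips are higher than I estimated. I'll go down here in steps until there is real contact force.

Request:
apply_moves(series=[{"dx":0,"dy":0,"dz":0.12,"wx":0,"wy":0,"wz":0},{"dx":0,"dy":0,"dz":0,"wx":0,"wy":0,"wz":0}])

```text
time: 8.62
position: [0.6144, -0.0742, 0.0063]
tcp_rot: [-2.283, -2.156, 0.0]
ft_force: [0.1, -0.5, -0.3]
gripper_width: 0.0501
grasp_force: 0.0
```

Request:
apply_moves(series=[{"dx":0,"dy":0,"dz":0.04,"wx":0,"wy":0,"wz":0},{"dx":0,"dy":0,"dz":0,"wx":0,"wy":0,"wz":0}])

```text
time: 8.88
position: [0.6147, -0.075, 0.0047]
tcp_rot: [-2.286, -2.155, 0.0]
ft_force: [-0.7, -0.7, -0.2]
gripper_width: 0.05
grasp_force: 0.0
```

Request:
apply_moves(series=[{"dx":0,"dy":0,"dz":0.04,"wx":0,"wy":0,"wz":0},{"dx":0,"dy":0,"dz":0,"wx":0,"wy":0,"wz":0}])

```text
time: 9.12
position: [0.6147, -0.0752, 0.0027]
tcp_rot: [-2.286, -2.155, 0.0]
ft_force: [0.5, 0.7, -0.6]
gripper_width: 0.0502
grasp_force: 0.0
```

```bash
python3 - <<'E'
from h import *
s=env.get_state(); p=np.array(s['position']); print(p, s['qpos'])
im,K,Rm,t=cam('side'); print('side tcp/bench px (crop)',((w2px([p,[p[0],p[1],0]],K,Rm,t)-[284,150])*5).round().tolist())
a=cv2.resize(im[150:250,284:404],None,fx=5,fy=5,interpolation=cv2.INTER_CUBIC)
w,K,Rm,t=cam('wrist'); f=vision.grab_frame('wrist'); print(np.round(f['tool_from_camera'],3).tolist(),K[0,0])
print('wrist tcp px',w2px([p,p-[0,0,.019],[p[0],p[1],0]],K,Rm,t).round().tolist())
b=cv2.resize(w[270:450,220:420],(500,450))[:100*4]
out=np.zeros((600,800,3),np.uint8); out[:500*5//6, :500]=cv2.resize(a,(500,416)); 
out[:, 500:]=cv2.resize(w[260:460,270:370],(300,600)); save('comp.png',out)
E
```

```text
[ 0.61467834 -0.07519537  0.0026871 ] [-0.26033697  0.71322543  0.44666931  1.81462738 -0.44573728  0.71501435
  0.37432823]
side tcp/bench px (crop) [[278.0, 297.0], [278.0, 301.0]]
[[0.001, -0.962, -0.275, 0.075], [1.0, 0.0, 0.001, 0.0], [-0.001, -0.275, 0.962, -0.161], [0.0, 0.0, 0.0, 1.0]] 394.8783908251644
wrist tcp px [[315.0, 299.0], [316.0, 282.0], [315.0, 296.0]]
```

View pics/comp.png

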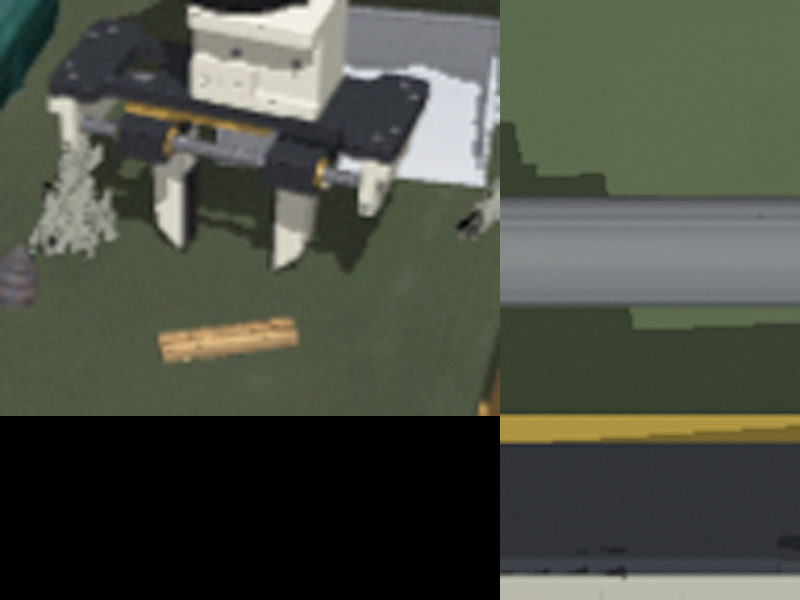

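```bash
python3 - <<'E'
from h import *
w,K,Rm,t=cam('wrist'); print('cam',t)
for o in pegs(w,K,Rm,t,.010,200): print(*o)
save('wfull.png',w)
E
```

```text
cam [ 0.61955362 -0.00066228  0.16431983]
tan [259.0, 96.0] 6056 [0.599, 0.011] 30.0 ends [0.626, 0.026] [0.562, -0.01]
tan [188.0, 344.0] 389 [0.558, -0.09] 78.0 ends [0.561, -0.073] [0.554, -0.107]
tan [442.0, 344.0] 876 [0.669, -0.097] -84.0 ends [0.671, -0.114] [0.668, -0.08]
tan [413.0, 400.0] 3828 [0.657, -0.125] -2.0 ends [0.741, -0.129] [0.554, -0.121]
```

View pics/wfull.png

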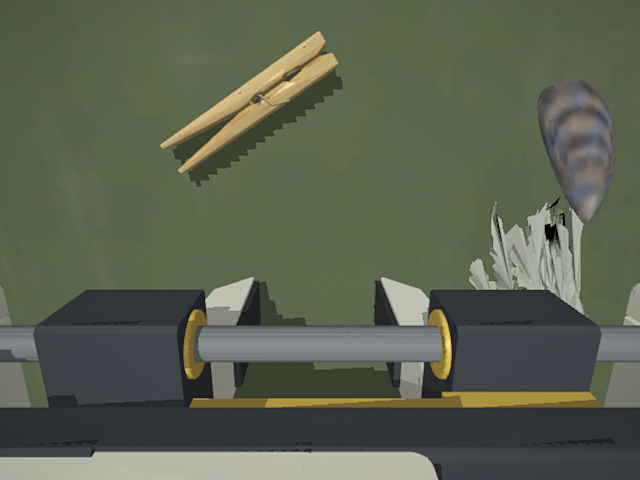

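The wrist view shows peg C untouched at (250,100). The pad corners at (259,280) and (376,280) are 117 px apart for a 50 mm gap, so the tips sit about level with the reported TCP rather than 19 mm ahead. I'll keep going down to touch.

Request:
apply_moves(series=[{"dx":0,"dy":0,"dz":0.04,"wx":0,"wy":0,"wz":0},{"dx":0,"dy":0,"dz":0,"wx":0,"wy":0,"wz":0}])

```text
time: 9.57
position: [0.6146, -0.0751, 0.0006]
tcp_rot: [-2.286, -2.155, 0.0]
ft_force: [0.4, 0.9, -0.0]
gripper_width: 0.0502
grasp_force: 0.0
```

Request:
apply_moves(series=[{"dx":0,"dy":0,"dz":0.04,"wx":0,"wy":0,"wz":0},{"dx":0,"dy":0,"dz":0,"wx":0,"wy":0,"wz":0}])

```text
time: 9.82
position: [0.6146, -0.0752, -0.0014]
tcp_rot: [-2.286, -2.155, 0.0]
ft_force: [-0.7, -0.2, 0.3]
gripper_width: 0.0499
grasp_force: 0.0
```

Request:
apply_moves(series=[{"dx":0,"dy":0,"dz":0.04,"wx":0,"wy":0,"wz":0},{"dx":0,"dy":0,"dz":0,"wx":0,"wy":0,"wz":0}])

```text
time: 10.07
position: [0.6149, -0.0752, -0.002]
tcp_rot: [-2.286, -2.155, -0.001]
ft_force: [-3.9, 1.3, 14.1]
gripper_width: 0.0504
grasp_force: 6.8
```

Contact is at z = -0.002, so the tips sit 2 mm behind the reported TCP. I'll work at TCP z = 0.003, which puts the tips about 5 mm up. Going back behind peg C.

Request:
apply_moves(series=[{"dx":0,"dy":0,"dz":-1,"wx":0,"wy":0,"wz":0},{"dx":0.6,"dy":-0.2,"dz":0,"wx":0,"wy":0,"wz":0},{"dx":0.6,"dy":-0.2,"dz":0,"wx":0,"wy":0,"wz":0},{"dx":0.6,"dy":-0.2,"dz":0,"wx":0,"wy":0,"wz":0},{"dx":0.6,"dy":-0.2,"dz":0,"wx":0,"wy":0,"wz":0},{"dx":0,"dy":0,"dz":0,"wx":0,"wy":0,"wz":-0.1},{"dx":0,"dy":0,"dz":0,"wx":0,"wy":0,"wz":-0.1},{"dx":0,"dy":0,"dz":0,"wx":0,"wy":0,"wz":-0.1},{"dx":0,"dy":0,"dz":0,"wx":0,"wy":0,"wz":0}])

```text
time: 11.2
position: [0.582, 0.0468, 0.0469]
tcp_rot: [-1.721, -2.628, -0.001]
ft_force: [-0.5, -1.0, 0.4]
gripper_width: 0.0504
grasp_force: 0.0
```

```bash
python3 - <<'E'
from h import *
go(.577,.038,.003,29)
E
```

```text
t 11.2 pos [0.582  0.0468 0.0469] shift [-0.122 -0.162  0.879] turn [ 0.    -0.    -0.061] F [-0.5 -1.   0.4]
```

Request:
apply_moves(series=[{"dx":-0.12,"dy":-0.16,"dz":0,"wx":0,"wy":0,"wz":-0.061},{"dx":0,"dy":0,"dz":0.44,"wx":0,"wy":0,"wz":0},{"dx":0,"dy":0,"dz":0.44,"wx":0,"wy":0,"wz":0},{"dx":0,"dy":0,"dz":0,"wx":0,"wy":0,"wz":0},{"dx":-0.4,"dy":0,"dz":0,"wx":0,"wy":0,"wz":0},{"dx":-0.4,"dy":0,"dz":0,"wx":0,"wy":0,"wz":0.06},{"dx":-0.4,"dy":0,"dz":0,"wx":0,"wy":0,"wz":0.08},{"dx":-0.4,"dy":0,"dz":0,"wx":0,"wy":0,"wz":0.08},{"dx":-0.4,"dy":0,"dz":0,"wx":0,"wy":0,"wz":0.08},{"dx":0,"dy":0,"dz":0,"wx":0,"wy":0,"wz":0.06}])

```text
time: 12.45
position: [0.6149, -0.0582, 0.0044]
tcp_rot: [2.291, 2.145, 0.001]
ft_force: [0.4, -0.3, -0.2]
gripper_width: 0.0499
grasp_force: 0.0
```

```bash
python3 - <<'E'
from h import *
go(.588,-.277,.003,8,10)
for n in ('side','top'):
  im,K,Rm,t=cam(n)
  for o in pegs(im,K,Rm,t): print(n,*o)
E
```

```text
t 12.45 pos [ 0.6149 -0.0582  0.0044] shift [-0.44  -0.025  0.004] turn [ 0.     0.    -0.013] F [ 0.4 -0.3 -0.2]
side tan [336.0, 207.0] 90 [0.623, -0.073] -6.0 ends [0.644, -0.075] [0.599, -0.07]
side tan [340.0, 264.0] 259 [0.559, 0.113] -18.0 ends [0.594, 0.101] [0.524, 0.124]
side tan [246.0, 277.0] 177 [0.722, 0.205] 41.0 ends [0.743, 0.223] [0.695, 0.181]
side tan [396.0, 277.0] 245 [0.446, 0.114] -90.0 ends [0.446, 0.064] [0.446, 0.155]
side tan [296.0, 290.0] 295 [0.617, 0.206] -14.0 ends [0.654, 0.197] [0.582, 0.215]
side green [248.0, 328.0] 263 [0.665, 0.318] -58.0 ends [0.685, 0.284] [0.646, 0.348]
side green [308.0, 333.0] 382 [0.562, 0.296] 17.0 ends [0.597, 0.306] [0.53, 0.286]
top tan [277.0, 237.0] 211 [0.618, 0.203] -13.0 ends [0.655, 0.194] [0.583, 0.211]
top tan [320.0, 262.0] 208 [0.56, 0.109] -17.0 ends [0.595, 0.098] [0.525, 0.119]
```

Peg C is now moving with the bar. Continuing into the tray.

Request:
apply_moves(series=[{"dx":-0.44,"dy":0,"dz":0,"wx":0,"wy":0,"wz":0.056},{"dx":-0.44,"dy":0,"dz":0,"wx":0,"wy":0,"wz":0.044},{"dx":-0.44,"dy":0,"dz":0,"wx":0,"wy":0,"wz":0},{"dx":-0.44,"dy":0,"dz":0,"wx":0,"wy":0,"wz":0},{"dx":-0.44,"dy":0,"dz":0,"wx":0,"wy":0,"wz":-0.033},{"dx":-0.44,"dy":0,"dz":0,"wx":0,"wy":0,"wz":-0.056},{"dx":-0.44,"dy":0,"dz":0,"wx":0,"wy":0,"wz":-0.056},{"dx":-0.44,"dy":0,"dz":0,"wx":0,"wy":0,"wz":-0.056},{"dx":-0.4,"dy":0,"dz":0,"wx":0,"wy":0,"wz":-0.033},{"dx":-0.3,"dy":0,"dz":0,"wx":0,"wy":0,"wz":0}])

```text
time: 13.8
position: [0.5935, -0.2648, 0.0029]
tcp_rot: [2.047, 2.383, -0.0]
ft_force: [0.8, 0.4, 0.7]
gripper_width: 0.05
grasp_force: 0.1
```

Request:
apply_moves(series=[{"dx":0.2,"dy":0,"dz":0,"wx":0,"wy":0,"wz":0},{"dx":0,"dy":0,"dz":-0.6,"wx":0,"wy":0,"wz":0},{"dx":0,"dy":0,"dz":-0.6,"wx":0,"wy":0,"wz":0},{"dx":0.9,"dy":0,"dz":0,"wx":0,"wy":0,"wz":0},{"dx":0.9,"dy":0,"dz":0,"wx":0,"wy":0,"wz":0},{"dx":0.9,"dy":0,"dz":0,"wx":0,"wy":0,"wz":0},{"dx":0.9,"dy":0,"dz":0,"wx":0,"wy":0,"wz":0},{"dx":0,"dy":0,"dz":0,"wx":0,"wy":0,"wz":0}])

```text
time: 14.8
position: [0.5645, -0.0685, 0.0624]
tcp_rot: [-2.035, -2.389, -0.002]
ft_force: [-0.6, -0.4, -0.1]
gripper_width: 0.0502
grasp_force: 0.0
```

```bash
cat >> h.py <<'E'
def tray(o):
    c=np.radians(8.3); M=np.array([[np.cos(c),np.sin(c)],[-np.sin(c),np.cos(c)]])
    return [(1000*(M@(np.array(q)-[.583,-.245]))).round(0).tolist() for q in (o[3],o[6],o[7]) if not isinstance(q,str)]
E
sed -i 's/(o\[3\],o\[6\],o\[7\])/(o[3],o[6],o[7]) /' h.py
python3 - <<'E'
from h import *
for n in ('side','top'):
  im,K,Rm,t=cam(n)
  for o in pegs(im,K,Rm,t,.011 if n=='top' else .010): print(n,*o,'tray',tray(o))
# B behind: normal for -17deg
c=np.radians(-17); n=np.array([-np.sin(c),np.cos(c)]); q=np.array([.560,.109])+.037*n; print(q)
go(q[0],q[1],.05,-17,4)
E
```

```text
side tan [359.0, 162.0] 152 [0.626, -0.291] 1.0 ends [0.689, -0.289] [0.576, -0.292] tray [[36.0, -52.0], [99.0, -59.0], [-14.0, -45.0]]
side tan [340.0, 264.0] 260 [0.558, 0.114] -18.0 ends [0.594, 0.102] [0.524, 0.125] tray [[27.0, 359.0], [61.0, 342.0], [-5.0, 375.0]]
side tan [246.0, 277.0] 178 [0.722, 0.206] 41.0 ends [0.743, 0.224] [0.695, 0.182] tray [[203.0, 426.0], [226.0, 441.0], [172.0, 406.0]]
side tan [396.0, 277.0] 245 [0.446, 0.116] -90.0 ends [0.446, 0.066] [0.446, 0.156] tray [[-83.0, 377.0], [-91.0, 328.0], [-78.0, 417.0]]
side tan [296.0, 290.0] 295 [0.617, 0.207] -14.0 ends [0.654, 0.198] [0.582, 0.216] tray [[99.0, 442.0], [134.0, 428.0], [66.0, 456.0]]
side green [248.0, 328.0] 263 [0.664, 0.319] -58.0 ends [0.685, 0.285] [0.646, 0.349] tray [[162.0, 546.0], [177.0, 510.0], [148.0, 579.0]]
side green [308.0, 333.0] 382 [0.562, 0.296] 17.0 ends [0.597, 0.307] [0.529, 0.286] tray [[57.0, 538.0], [94.0, 544.0], [23.0, 533.0]]
top tan [277.0, 237.0] 211 [0.618, 0.202] -13.0 ends [0.654, 0.194] [0.583, 0.21] tray [[99.0, 437.0], [134.0, 424.0], [66.0, 450.0]]
top tan [320.0, 262.0] 208 [0.559, 0.109] -17.0 ends [0.594, 0.098] [0.525, 0.119] tray [[27.0, 354.0], [60.0, 338.0], [-5.0, 369.0]]
top tan [366.0, 311.0] 243 [0.45, 0.01] -90.0 ends [0.451, -0.028] [0.45, 0.049] tray [[-95.0, 272.0], [-99.0, 234.0], [-89.0, 310.0]]
[0.57081775 0.14438328]
t 14.9 pos [ 0.5652 -0.0736  0.0629] shift [1.073 0.196 0.065] turn [-0.    -0.     0.072] F [ 0.1 -0.1  1. ]
```

Request:
apply_moves(series=[{"dx":0.86,"dy":0.157,"dz":0,"wx":0,"wy":0,"wz":0},{"dx":0.86,"dy":0.157,"dz":0,"wx":0,"wy":0,"wz":0},{"dx":0.86,"dy":0.157,"dz":0,"wx":0,"wy":0,"wz":0},{"dx":0.86,"dy":0.157,"dz":0,"wx":0,"wy":0,"wz":0},{"dx":0.86,"dy":0.157,"dz":0,"wx":0,"wy":0,"wz":0},{"dx":0,"dy":0,"dz":0,"wx":0,"wy":0,"wz":0.1},{"dx":0,"dy":0,"dz":0,"wx":0,"wy":0,"wz":0.1},{"dx":0,"dy":0,"dz":0,"wx":0,"wy":0,"wz":0.09},{"dx":0,"dy":0,"dz":0,"wx":0,"wy":0,"wz":0}])

```text
time: 16.02
position: [0.5718, 0.1426, 0.0627]
tcp_rot: [2.531, 1.86, -0.001]
ft_force: [0.2, 0.2, 0.1]
gripper_width: 0.0503
grasp_force: 0.0
```

```bash
python3 - <<'E'
from h import *
go(.571,.144,.003,-17)
E
```

```text
t 16.025 pos [0.5718 0.1426 0.0627] shift [ 0.024 -0.023  1.195] turn [ 0.     0.001 -0.004] F [0.2 0.2 0.1]
```

Request:
apply_moves(series=[{"dx":0,"dy":0,"dz":0.6,"wx":0,"wy":0,"wz":0},{"dx":0,"dy":0,"dz":0.6,"wx":0,"wy":0,"wz":0},{"dx":0,"dy":0,"dz":0,"wx":0,"wy":0,"wz":0},{"dx":-0.4,"dy":0,"dz":0,"wx":0,"wy":0,"wz":0},{"dx":-0.4,"dy":0,"dz":0,"wx":0,"wy":0,"wz":-0.07},{"dx":-0.44,"dy":0,"dz":0,"wx":0,"wy":0,"wz":-0.07},{"dx":-0.44,"dy":0,"dz":0,"wx":0,"wy":0,"wz":-0.07},{"dx":-0.44,"dy":0,"dz":0,"wx":0,"wy":0,"wz":-0.04},{"dx":-0.44,"dy":0,"dz":0,"wx":0,"wy":0,"wz":0},{"dx":0,"dy":0,"dz":0,"wx":0,"wy":0,"wz":0}])

```text
time: 17.27
position: [0.5565, 0.0144, 0.0044]
tcp_rot: [2.122, 2.313, 0.001]
ft_force: [-0.5, 0.9, -0.7]
gripper_width: 0.0503
grasp_force: 0.0
```

```bash
python3 - <<'E'
from h import *
go(.584,-.252,.003,8,10)
for n in ('side',):
  im,K,Rm,t=cam(n)
  for o in pegs(im,K,Rm,t): 
    if o[0]=='tan' and .55<o[3][0]<.68: print(n,*o)
E
```

```text
t 17.275 pos [0.5565 0.0144 0.0044] shift [-0.535  0.009  0.004] turn [ 0.     0.    -0.003] F [-0.5  0.9 -0.7]
side tan [344.0, 206.0] 76 [0.607, -0.083] 7.0 ends [0.645, -0.078] [0.558, -0.089]
side tan [353.0, 230.0] 126 [0.563, -0.002] -0.0 ends [0.586, -0.002] [0.538, -0.001]
side tan [296.0, 290.0] 298 [0.617, 0.206] -14.0 ends [0.654, 0.197] [0.582, 0.215]
```

Request:
apply_moves(series=[{"dx":-0.5,"dy":0.01,"dz":0,"wx":0,"wy":0,"wz":0},{"dx":-0.5,"dy":0.01,"dz":0,"wx":0,"wy":0,"wz":0},{"dx":-0.5,"dy":0.01,"dz":0,"wx":0,"wy":0,"wz":0},{"dx":-0.5,"dy":0.01,"dz":0,"wx":0,"wy":0,"wz":0},{"dx":-0.5,"dy":0.01,"dz":0,"wx":0,"wy":0,"wz":-0.01},{"dx":-0.5,"dy":0,"dz":0,"wx":0,"wy":0,"wz":0},{"dx":-0.5,"dy":0,"dz":0,"wx":0,"wy":0,"wz":0},{"dx":-0.5,"dy":0,"dz":0,"wx":0,"wy":0,"wz":0},{"dx":-0.5,"dy":0,"dz":0,"wx":0,"wy":0,"wz":0},{"dx":-0.4,"dy":0,"dz":0,"wx":0,"wy":0,"wz":0}])

```text
time: 18.58
position: [0.5827, -0.2258, 0.0033]
tcp_rot: [2.1, 2.336, 0.001]
ft_force: [1.0, 0.1, -0.4]
gripper_width: 0.05
grasp_force: 0.1
```

Request:
apply_moves(series=[{"dx":-0.3,"dy":0,"dz":0,"wx":0,"wy":0,"wz":0},{"dx":0.2,"dy":0,"dz":0,"wx":0,"wy":0,"wz":0},{"dx":0,"dy":0,"dz":-0.6,"wx":0,"wy":0,"wz":0},{"dx":0,"dy":0,"dz":-0.6,"wx":0,"wy":0,"wz":0},{"dx":0.9,"dy":0,"dz":0,"wx":0,"wy":0,"wz":0},{"dx":0.9,"dy":0,"dz":0,"wx":0,"wy":0,"wz":0},{"dx":0.9,"dy":0,"dz":0,"wx":0,"wy":0,"wz":0},{"dx":0.9,"dy":0,"dz":0,"wx":0,"wy":0,"wz":0},{"dx":0,"dy":0,"dz":0,"wx":0,"wy":0,"wz":0}])

```text
time: 19.7
position: [0.5631, -0.0447, 0.0624]
tcp_rot: [-2.089, -2.342, -0.002]
ft_force: [0.2, -0.5, -0.8]
gripper_width: 0.0499
grasp_force: 0.0
```

```bash
python3 - <<'E'
from h import *
for n in ('side','top'):
  im,K,Rm,t=cam(n)
  for o in pegs(im,K,Rm,t): print(n,*o,'tray',tray(o))
c=np.radians(-13); n=np.array([-np.sin(c),np.cos(c)]); q=np.array([.618,.203])+.036*n; print(q)
go(q[0],q[1],.06,-13,8)
E
```

```text
side tan [357.0, 167.0] 146 [0.623, -0.263] -1.0 ends [0.687, -0.264] [0.575, -0.262] tray [[37.0, -24.0], [100.0, -34.0], [-10.0, -16.0]]
side tan [246.0, 277.0] 178 [0.722, 0.205] 39.0 ends [0.744, 0.223] [0.695, 0.183] tray [[203.0, 425.0], [227.0, 440.0], [173.0, 407.0]]
side tan [396.0, 277.0] 245 [0.446, 0.114] -90.0 ends [0.446, 0.064] [0.446, 0.155] tray [[-84.0, 375.0], [-91.0, 326.0], [-78.0, 416.0]]
side tan [296.0, 290.0] 299 [0.617, 0.206] -14.0 ends [0.654, 0.197] [0.582, 0.215] tray [[99.0, 441.0], [134.0, 427.0], [65.0, 455.0]]
side green [248.0, 328.0] 262 [0.665, 0.318] -59.0 ends [0.685, 0.284] [0.646, 0.348] tray [[162.0, 545.0], [177.0, 509.0], [148.0, 578.0]]
side green [308.0, 333.0] 383 [0.562, 0.296] 17.0 ends [0.597, 0.306] [0.529, 0.286] tray [[57.0, 538.0], [93.0, 543.0], [23.0, 533.0]]
top tan [277.0, 237.0] 211 [0.618, 0.203] -13.0 ends [0.655, 0.194] [0.583, 0.211] tray [[99.0, 438.0], [135.0, 424.0], [66.0, 451.0]]
top tan [494.0, 240.0] 282 [0.601, -0.281] 12.0 ends [0.632, -0.274] [0.565, -0.288] tray [[13.0, -38.0], [44.0, -36.0], [-24.0, -40.0]]
top tan [364.0, 311.0] 214 [0.45, 0.014] 89.0 ends [0.451, 0.049] [0.45, -0.015] tray [[-94.0, 275.0], [-88.0, 310.0], [-98.0, 247.0]]
[0.62609824 0.23807732]
t 19.8 pos [ 0.5637 -0.0499  0.0629] shift [0.699 0.233 0.007] turn [-0.    -0.     0.027] F [ 0.7  0.7 -0.6]
```

Request:
apply_moves(series=[{"dx":0.8,"dy":0.266,"dz":0,"wx":0,"wy":0,"wz":0},{"dx":0.8,"dy":0.266,"dz":0,"wx":0,"wy":0,"wz":0},{"dx":0.8,"dy":0.266,"dz":0,"wx":0,"wy":0,"wz":0},{"dx":0.8,"dy":0.266,"dz":0,"wx":0,"wy":0,"wz":0},{"dx":0.8,"dy":0.266,"dz":0,"wx":0,"wy":0,"wz":0},{"dx":0.8,"dy":0.266,"dz":0,"wx":0,"wy":0,"wz":0},{"dx":0.8,"dy":0.266,"dz":0,"wx":0,"wy":0,"wz":0},{"dx":0,"dy":0,"dz":0,"wx":0,"wy":0,"wz":0.11},{"dx":0,"dy":0,"dz":0,"wx":0,"wy":0,"wz":0.11},{"dx":0,"dy":0,"dz":0,"wx":0,"wy":0,"wz":0}])

```text
time: 21.05
position: [0.6273, 0.2357, 0.0627]
tcp_rot: [2.471, 1.939, -0.001]
ft_force: [-0.9, 0.5, -0.7]
gripper_width: 0.0503
grasp_force: 0.0
```

```bash
python3 - <<'E'
from h import *
go(.626,.238,.003,-13)
E
```

```text
t 21.05 pos [0.6273 0.2357 0.0627] shift [ 0.04  -0.037  1.193] turn [ 0.     0.001 -0.008] F [-0.9  0.5 -0.7]
```

Request:
apply_moves(series=[{"dx":0.03,"dy":-0.03,"dz":0.6,"wx":0,"wy":0,"wz":0},{"dx":0,"dy":0,"dz":0.6,"wx":0,"wy":0,"wz":0},{"dx":0,"dy":0,"dz":0,"wx":0,"wy":0,"wz":0},{"dx":-0.4,"dy":0,"dz":0,"wx":0,"wy":0,"wz":0},{"dx":-0.4,"dy":0,"dz":0,"wx":0,"wy":0,"wz":-0.03},{"dx":-0.5,"dy":0,"dz":0,"wx":0,"wy":0,"wz":-0.03},{"dx":-0.5,"dy":0,"dz":0,"wx":0,"wy":0,"wz":-0.01},{"dx":-0.5,"dy":0,"dz":0,"wx":0,"wy":0,"wz":0},{"dx":-0.5,"dy":0,"dz":0,"wx":0,"wy":0,"wz":0},{"dx":-0.5,"dy":0,"dz":0,"wx":0,"wy":0,"wz":0}])

```text
time: 22.3
position: [0.5987, 0.0735, 0.0047]
tcp_rot: [2.36, 2.071, 0.003]
ft_force: [0.3, 0.0, 0.3]
gripper_width: 0.05
grasp_force: 0.0
```

```bash
python3 - <<'E'
from h import *
im,K,Rm,t=cam('side')
for o in pegs(im,K,Rm,t): 
    if .55<o[3][0]<.68: print(*o)
go(.581,-.230,.003,-6,12)
E
```

```text
tan [368.0, 168.0] 154 [0.593, -0.269] -6.0 ends [0.634, -0.273] [0.549, -0.264]
tan [326.0, 243.0] 99 [0.606, 0.059] -22.0 ends [0.626, 0.051] [0.585, 0.068]
green [248.0, 328.0] 263 [0.665, 0.318] -58.0 ends [0.685, 0.284] [0.646, 0.348]
green [308.0, 333.0] 383 [0.563, 0.296] 17.0 ends [0.597, 0.306] [0.529, 0.286]
t 22.35 pos [0.5982 0.0687 0.0049] shift [-0.497  0.038  0.004] turn [ 0.     0.    -0.002] F [-0.5 -4.   0.5]
```

Request:
apply_moves(series=[{"dx":-0.5,"dy":0,"dz":0,"wx":0,"wy":0,"wz":0},{"dx":-0.5,"dy":0,"dz":0,"wx":0,"wy":0,"wz":0},{"dx":-0.5,"dy":0,"dz":0,"wx":0,"wy":0,"wz":0},{"dx":-0.5,"dy":0,"dz":0,"wx":0,"wy":0,"wz":0},{"dx":-0.5,"dy":0,"dz":0,"wx":0,"wy":0,"wz":-0.03},{"dx":-0.5,"dy":0,"dz":0,"wx":0,"wy":0,"wz":-0.03},{"dx":-0.5,"dy":0,"dz":0,"wx":0,"wy":0,"wz":-0.03},{"dx":-0.5,"dy":0,"dz":0,"wx":0,"wy":0,"wz":-0.02},{"dx":-0.5,"dy":0,"dz":0,"wx":0,"wy":0,"wz":-0.02},{"dx":-0.5,"dy":0,"dz":0,"wx":0,"wy":0,"wz":0}])

```text
time: 23.6
position: [0.5822, -0.1751, 0.0045]
tcp_rot: [2.136, 2.301, 0.001]
ft_force: [-0.3, 1.2, -0.9]
gripper_width: 0.0501
grasp_force: 0.1
```

```bash
python3 - <<'E'
from h import *
go(.581,-.230,.003,8)
E
```

```text
t 23.6 pos [ 0.5822 -0.1751  0.0045] shift [-1.093 -0.105  0.031] turn [ 0.001  0.001 -0.041] F [-0.3  1.2 -0.9]
```

Request:
apply_moves(series=[{"dx":-0.45,"dy":0,"dz":0,"wx":0,"wy":0,"wz":-0.02},{"dx":-0.45,"dy":0,"dz":0,"wx":0,"wy":0,"wz":0},{"dx":-0.2,"dy":0,"dz":0,"wx":0,"wy":0,"wz":0},{"dx":0.2,"dy":0,"dz":0,"wx":0,"wy":0,"wz":0},{"dx":0,"dy":0,"dz":-0.8,"wx":0,"wy":0,"wz":0},{"dx":0,"dy":0,"dz":-0.8,"wx":0,"wy":0,"wz":0},{"dx":0.9,"dy":0,"dz":-0.3,"wx":0,"wy":0,"wz":0},{"dx":0.9,"dy":0,"dz":-0.3,"wx":0,"wy":0,"wz":0},{"dx":0.9,"dy":0,"dz":0,"wx":0,"wy":0,"wz":0},{"dx":0.9,"dy":0,"dz":0,"wx":0,"wy":0,"wz":0}])

```text
time: 24.85
position: [0.5666, -0.0346, 0.113]
tcp_rot: [-2.097, -2.338, -0.001]
ft_force: [1.0, -0.5, 0.1]
gripper_width: 0.0503
grasp_force: 0.0
```

Request:
apply_moves(series=[{"dx":0.9,"dy":0,"dz":0,"wx":0,"wy":0,"wz":0},{"dx":0.9,"dy":0,"dz":0,"wx":0,"wy":0,"wz":0},{"dx":0.9,"dy":0,"dz":0,"wx":0,"wy":0,"wz":0},{"dx":0,"dy":0,"dz":0,"wx":0,"wy":0,"wz":0}])

```text
time: 25.35
position: [0.5512, 0.1026, 0.1124]
tcp_rot: [-2.088, -2.343, -0.002]
ft_force: [0.5, -0.7, 0.4]
gripper_width: 0.0504
grasp_force: 0.0
```

```bash
python3 - <<'E'
from h import *
im,K,Rm,t=cam('top')
for o in pegs(im,K,Rm,t,.012): print(*o,'tray',tray(o))
tr=cv2.resize(im[195:305,420:540],(480,440),interpolation=cv2.INTER_CUBIC)
s,K,Rm,t=cam('side')
out=np.zeros((600,800,3),np.uint8); out[:440,:480]=tr; out[:600,480:]=cv2.resize(s[130:350,260:420],(320,440))[:440].shape[0] and cv2.copyMakeBorder(cv2.resize(s[130:350,230:410],(320,391)),0,209,0,0,cv2.BORDER_CONSTANT)
save('final.png',out); print(env.get_state()['time'])
E
```

```text
tan [488.0, 244.0] 710 [0.591, -0.266] -1.0 ends [0.633, -0.267] [0.551, -0.265] tray [[5.0, -22.0], [46.0, -29.0], [-35.0, -15.0]]
25.45
```

View pics/final.png

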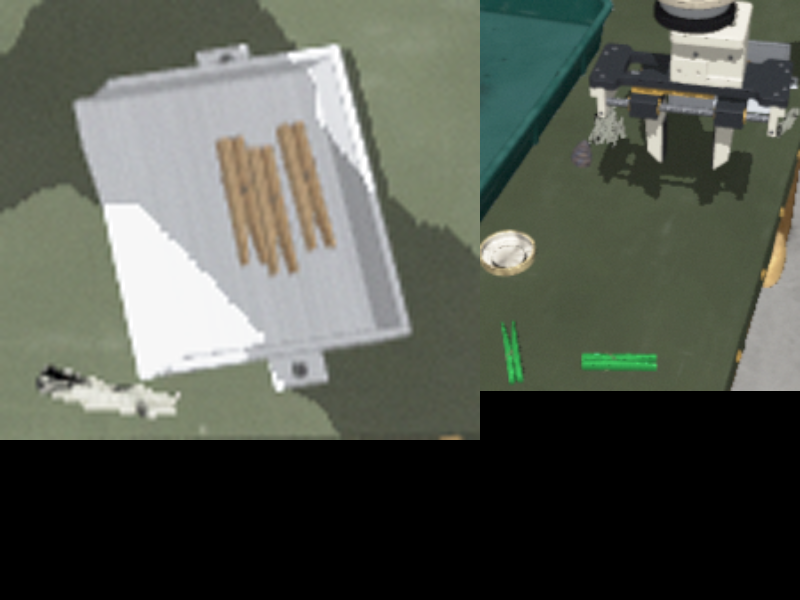

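The final view shows all three pegs flat and well inside the tray, at crop (240,200), (270,210) and (305,187). The shell, lid and green pegs are where they were, and the arm is clear. Handing in.

```bash
python3 -c "
from bench import ticket
print(ticket.sign_off())"
```

```text
the job is handed in; nothing more can be done
None
```

All three tan pegs were pushed along the surface and lie wholly inside the catch tray; the shell, jar lid and green look-alikes have not moved, the jar was out of the last picture but the arm never went near it, and I handed the job in at about 25 s of the 72 s allowed.

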